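# Unclip the pump's battery and click it into the free charger

### The arm

A 6-joint arm with a two-finger parallel gripper is mounted at the origin on the work surface. World frame = base frame: x ahead of the robot, y to its left, z up, the work surface at z = 0. Lengths are in m, angles in rad, forces in N, time in s.
With the tool pointing down it reaches from about 0.25 to 0.775 m from the base axis. Payload 8.9 kg.
Tool frame: the origin (TCP) lies midway between the tips of the shut fingers; the grasp point (between the pads) lies robot.pinch_z behind it (robot.pinch_z is the distance from the TCP to the grasp point, in m); z points along the fingers, x is the direction in which the jaws open and shut, and the axes are right-handed (so a half turn about z gives the same grasp; the last joint's range is limited). The gripper opens to 85 mm and grips with 20 to 120 N. Pads are 22 mm wide; open, the fingers measure 114 mm over their backs; the gripper's body (76 mm by 85 mm) begins 54 mm behind the grasp point. The pads swing forward as they close: fully open they stand 13 mm farther back than shut.
Start: joints at [-1.353, 0.291, -0.153, 1.127, 0, 1.431], TCP at [0.183, -0.492, 0.231] pointing down, gripper open.
Joint ranges: [-2.52, 2.52], [-0.91, 1.74], [-1.3, 1.37], [-1.96, 2.02], [-1.52, 1.47], [-3.14, 3.14]. Speed limits (rad/s): [2.22, 2.22, 2.79, 3.14, 3.14, 3.14].

### API

Orientations are given as a unit quaternion [x, y, z, w].
In Python, from plant import sensors, optics, sign_off, robot gives the robot as it stands. The module is installed in compiled form; this text tells all that it offers.
- The arm moves only by the tool step_arm, never from a script. Its argument "series" is a list of rows, each an object with "delta_pos": the shift along the world's x, y, z in cm, a list of three; "twist": the turn, a rotation vector about the world's x, y, z in degrees, a list of three; "hand": the opening, from 0 (shut) to 1 (fully open). A call has 1 to 8 rows; each row shifts and turns the commanded pose from where the row before left it; what a row does not reach is not made up. A row lasts 1/10 s, in which the tool goes at most 50 mm and 8.59 degrees, less where a joint would pass 70% of its speed; a pose out of reach is approached as far as the arm can. A call with a gripper value outside its range is refused whole. The fingers move at their own pace and stop on an object; "newtons" is the grip in N (left out, the last holds). Time passes only in rows, so rows that do not move let the fingers close. It gives the time, the measured TCP pose, the force and the opening at its end, in the units of the state.
- sensors.get_state(): the state, without advancing time (a new reading comes with each control period).
- optics.read_camera(name): name is "side" or "top" or "wrist"; returns a dict with "pixels" (480x640x3 uint8, blue, green, red), "vfov" (degrees; the focal length in pixels is half the picture's height over the tangent of half this angle, whatever the lens; pixels are square), "cx", "cy" (the principal point, pixels), "position" and "attitude" of the camera in the world. Camera axes: x right, y up, looking along -z (the intrinsics and any distortion apply to the point x, -y, -z); pixel columns grow to the right and rows downward; lengths in m; the calibration is good to about 2 mm. A picture is of the moment at which its call begins. There is no depth.
- sign_off(): hands the job in, once; it reports no verdict.
The state is a dict: "clock": time; "joints": joint angles; "qvel": joint speeds; "joint_efforts": joint torques, N m; "eef_pos": TCP position; "tool_rot": TCP orientation; "contact_force": force on the tool from outside, world axes, zero at the start; "moment": the same for the moment, N m; "grip_width": opening from 0.0 (shut) to 1.0 (fully open).
Only numpy, scipy, OpenCV 4.12 (cv2) and the standard library are available. Lean on these libraries where they do the work, as an engineer would, in place of code of your own. Each camera call takes 0.05 s, during which the arm holds its last target. There are 200 camera calls.

### The job

The vacuum pump's battery pack is flat: hold in the release button on the side of the pack while you draw the pack straight up out of the pump, keep it held until the pack is clear, and set the pack, button facing the same side of the cup as it did in the pump, in the empty charger. Press it gently home until the catch clicks and the button stands fully out again, then let go. Do not yank or force it, and leave the full pack in the other charger and the glassware and other things on the bench where they are.

Things in the scene. Friction and masses are not known exactly. Their poses are not given: they have to be found in the camera images.
- pack_center (a point): centre of the flat battery pack: dark block 58 (x) by 40 (y) by 94 mm high (z up), about 0.3 kg. Starts clipped in the vacuum pump, lower 46 mm in the cup, upper 48 mm standing out. Its release button is on the +y face, the -y face is plain with thumb ribs: pinched along y over the button the pack is 46 mm wide, 40 mm once the button is fully in
- pack_button_face (a point): middle of the outer face of the pack's release button: grey pad 30 mm wide (x) by 18 mm high, 27 mm above the pack's centre, 6 mm proud of the +y face when out; pushed along the pack's -y. 37 mm lower its slider carries the catch tooth, 20 mm wide, 5 mm out of the +y face, which hooks under the cup's 8 mm thick lip; sloped underside, so it also snaps past a lip by itself
- pack_button (a joint): how far the release button is pushed in: 0 = fully out, 0.006 m = fully in. Spring: 3 N to start, 6 N fully in. Pushed in beyond 0.005 the tooth is free of the lip. Less than 0.001 with the pack down in a cup means that the catch has clicked
- pump: the vacuum pump: white box 210 mm (x) by 150 mm (y), fixed; origin under its middle, z up. Casing round the battery cup 126 mm high; two round diaphragm heads, 137 mm high, stand 22 to 90 mm to the +x side of its middle. Nothing else is higher than the cup's mouth
- pump_socket (a point): middle of the mouth of the pump's battery cup, 130 mm above the bench and 50 mm to the pump's -x side; pump's axes. While clipped in the pack has these axes too, its centre 2 mm above this point. Sprung terminals push it up with 9 N against the catch; play 1.2 mm per side
- charger: the empty charger: white box 120 mm (x) by 96 mm (y), casing 65 mm high, fixed on the bench; origin under its middle, z up. In it a dark battery cup like the pump's, catch recess on +y: opening 60.4 by 42.4 mm (1.2 mm play per side) with a lead-in 2 mm wide and 4 mm deep all round its mouth; its lip is 80 by 72 mm outside, 8 mm thick
- charger_mouth (a point): nominal middle of the empty cup's mouth, 78 mm above the bench, charger's axes. The cup is screwed in through slotted holes on shims: in truth it may stand up to 4 mm off in x and in y and 3 mm higher or lower, and does not yield. Sprung terminals (5 N at first touch, 9 N home) hold a pack just set down 3 to 4 mm proud; home its centre is 2 mm above the true mouth, solid stop about 2 mm lower
- spare_center (a point): centre of the full pack, same shape and size, clipped in the other charger, which is of the same kind; it stays there
- flask_center (a point): bystander: round-bottomed glass flask on a cork ring, 100 mm wide, 145 mm high; point 70 mm above the bench
- beaker_center (a point): bystander: glass beaker, 68 mm wide, 92 mm high; point at half height
- wash_bottle_center (a point): bystander: white wash bottle, 70 mm wide, 195 mm high with its spout; point 80 mm up
- amber_bottle_center (a point): bystander: small amber bottle, 48 mm wide, 95 mm high; point at half height
- cork_ring_center (a point): bystander: empty cork ring, 96 mm wide, 28 mm high; point at half height
- clip_tray_center (a point): bystander: open grey tray of joint clips, 160 by 110 by 35 mm; point at half height
Mind the look-alikes: they are no part of the job. What is shaped like the part that bears pack_center but purple is not meant. Leave any red look-alike of the part that bears spare_center alone.

How it is judged:
By the outcome, as a careful person would: the job done as asked, in the order asked, and still so for the second after the job is handed in, with the robot touching nothing.
It also fails if it takes over 72 s, if anything falls off the work surface, if the arm or the gripper's body presses on something with over 40 N, if the wrist force passes 120 N, or if a joint passes its speed limit or range.

## Working session

There is one attempt and no reset: what is moved stays moved. The work goes in short steps, Python scripts to look and compute and a tool call to move; the robot and the scene stay as the last step left them, time stands still between calls to the robot, and variables do not carry over. Pictures are saved under pics/ and viewed, about 8 in all and at most 12, crops included, and the job is handed in when it is done.

Besides the shell and the picture viewer there is one more tool, called as name([rows], argument=value, ...), one row to a line, values as JSON. step_arm: Moves the arm, as the interface text tells. Its arguments: {"type":"object","properties":{"series":{"type":"array"},"newtons":{"type":"number"}},"required":["series"]}

```bash
mkdir -p pics
cat > h.py <<'E'
import numpy as np, cv2
from scipy.spatial.transform import Rotation as R
from plant import sensors, optics, robot
def shot(n,f):
    c=optics.read_camera(n); cv2.imwrite('pics/'+f,c['pixels']); np.save('pics/'+f+'.npy',{k:v for k,v in c.items()},allow_pickle=True); return c
def load(f): return np.load('pics/'+f+'.npy',allow_pickle=True).item()
def ray(c,u,v):
    f=240/np.tan(np.radians(c['vfov'])/2)
    d=np.array([(u-c['cx'])/f,-(v-c['cy'])/f,-1.]); return np.array(c['position']),R.from_quat(c['attitude']).apply(d)
def onz(c,u,v,z):
    p,d=ray(c,u,v); return p+d*(z-p[2])/d[2]
def proj(c,P):
    f=240/np.tan(np.radians(c['vfov'])/2)
    q=R.from_quat(c['attitude']).inv().apply(np.array(P)-c['position']); return c['cx']+f*q[0]/-q[2],c['cy']-f*q[1]/-q[2]
E
python3 - <<'E'
from h import *
print(sensors.get_state(), robot.pinch_z, [a for a in dir(robot) if a[0]!='_'])
for n in('top','side'):
    c=shot(n,n+'0.png'); print({k:v for k,v in c.items() if k!='pixels'})
E
```

```text
{'clock': 0.0, 'joints': array([-1.35328856e+00,  2.91269129e-01, -1.54083424e-01,  1.12668719e+00,
        2.12907474e-05,  1.43148607e+00]), 'qvel': array([-0.00029307,  0.00061607,  0.00158609, -0.0002838 , -0.00110113,
        0.00175841]), 'joint_efforts': array([-1.42308880e-03, -5.37144971e+01,  3.31365860e+01,  1.61169207e-02,
       -4.25055532e-04, -9.41840483e-06]), 'eef_pos': array([ 0.18329572, -0.49152753,  0.2307541 ]), 'tool_rot': array([ 8.21368955e-01, -5.70396926e-01, -4.49236468e-04, -4.29911686e-04]), 'contact_force': array([ 0.43423591, -0.10148502,  0.09316315]), 'moment': array([-0.01448328, -0.02004467, -0.02223228]), 'grip_width': 0.9983993493740906} 0.0187 ['MotionError', 'pinch_z']
{'vfov': 54.572699184160086, 'cx': 324.64651071889904, 'cy': 231.57831616213826, 'position': array([ 0.36377159, -0.01017148,  1.12178855]), 'attitude': array([ 0.04818084, -0.06476603, -0.69433006,  0.71511519])}
{'vfov': 44.08766352279908, 'cx': 323.41214631120437, 'cy': 236.41398074960034, 'position': array([-0.17807709,  0.66573072,  1.06733979]), 'attitude': array([-0.14583731,  0.35467703,  0.84629041, -0.36976779])}
```

View pics/top0.png

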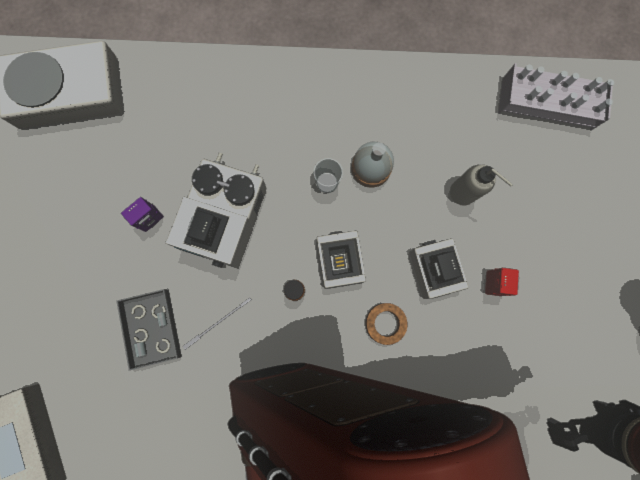

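View pics/side0.png

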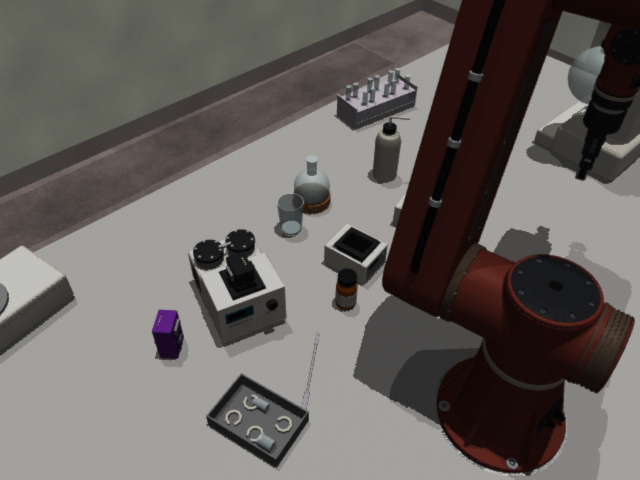

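The top view shows the pump at about (215,212) with the pack at (205,229), the empty charger at (341,260), and the full one at (441,268). The purple decoy is at (142,213) and the red one at (503,282). Next I'll zoom in on these.

Run:
```python
from h import *
c=load('top0.png');i=c['pixels']
a=cv2.resize(i[150:270,160:270],None,fx=3.6,fy=3.6,interpolation=cv2.INTER_CUBIC)
b=cv2.resize(i[225:305,310:400],None,fx=4.4,fy=4.4,interpolation=cv2.INTER_CUBIC)
h=max(a.shape[0],b.shape[0]);o=np.zeros((h,a.shape[1]+b.shape[1],3),np.uint8);o[:a.shape[0],:a.shape[1]]=a;o[:b.shape[0],a.shape[1]:]=b
cv2.imwrite('pics/z1.png',o);print(o.shape)
for n,u,v,z in[('packtop',207,222,.178),('empty',341,260,.078),('spare',441,268,.09),('flask',374,165,.1),('beaker',327,175,.05),('amber',294,290,.09),('head',208,179,.137),('head2',239,189,.137)]:print(n,onz(c,u,v,z).round(3))
```

```text
(432, 792, 3)
packtop [0.529 0.211 0.178]
empty [ 0.469 -0.071  0.078]
spare [ 0.456 -0.294  0.09 ]
flask [ 0.686 -0.14   0.1  ]
beaker [ 0.674 -0.035  0.05 ]
amber [0.398 0.032 0.09 ]
head [0.63  0.225 0.137]
head2 [0.61  0.157 0.137]
```

View pics/z1.png

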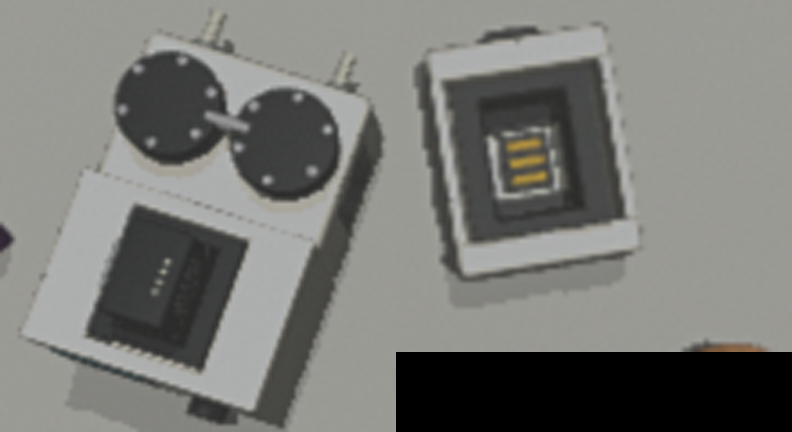

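step_arm([
  {"delta_pos":[0.5,1,4],"twist":[0,0,4],"hand":1},
  {"delta_pos":[1.8,2.6,4],"twist":[0,0,8],"hand":1},
  {"delta_pos":[1.8,2.6,2],"twist":[0,0,8],"hand":1},
  {"delta_pos":[1.8,2.6,0],"twist":[0,0,8],"hand":1},
  {"delta_pos":[1.8,2.6,0],"twist":[0,0,8],"hand":1},
  {"delta_pos":[1.8,2.6,0],"twist":[0,0,8],"hand":1},
  {"delta_pos":[1.8,2.6,0],"twist":[0,0,8],"hand":1},
  {"delta_pos":[1.8,2.6,0],"twist":[0,0,8],"hand":1},
])

```text
clock: 0.9
eef_pos: [0.3145, -0.2992, 0.3303]
tool_rot: [0.997, -0.081, -0.0, -0.0]
contact_force: [-0.3, -1.3, 0.7]
grip_width: 0.999
```

step_arm([
  {"delta_pos":[1.8,2.6,0],"twist":[0,0,8],"hand":1},
  {"delta_pos":[1.8,2.6,0],"twist":[0,0,8],"hand":1},
  {"delta_pos":[1.8,2.6,0],"twist":[0,0,8],"hand":1},
  {"delta_pos":[1.8,2.6,0],"twist":[0,0,8],"hand":1},
  {"delta_pos":[1.8,2.6,0],"twist":[0,0,8],"hand":1},
  {"delta_pos":[1.8,2.6,0],"twist":[0,0,8],"hand":1},
  {"delta_pos":[1.8,2.6,0],"twist":[0,0,8],"hand":1},
  {"delta_pos":[1.8,2.6,0],"twist":[0,0,8],"hand":1},
])

```text
clock: 1.7
eef_pos: [0.4584, -0.0912, 0.3303]
tool_rot: [0.888, 0.46, -0.0, -0.0]
contact_force: [0.5, -0.6, -0.8]
grip_width: 1.0
```

step_arm([
  {"delta_pos":[1.0,1.5,0],"twist":[0,0,8],"hand":1},
  {"delta_pos":[0,0,0],"twist":[0,0,8],"hand":1},
  {"delta_pos":[0,0,0],"twist":[0,0,0],"hand":1},
])

```text
clock: 2.0
eef_pos: [0.468, -0.0768, 0.3301]
tool_rot: [0.816, 0.578, -0.0, -0.0]
contact_force: [0.9, 0.6, -0.5]
grip_width: 1.001
```

Run:
```python
from h import *
s=sensors.get_state();print(s['clock'],s['eef_pos'],R.from_quat(s['tool_rot']).as_matrix().round(3),s['joints'].round(3))
c=shot('wrist','w1.png');print({k:v for k,v in c.items() if k!='pixels'})
```

```text
2.0 [ 0.46802099 -0.07684667  0.33012049] [[ 0.332  0.943 -0.001]
 [ 0.943 -0.332  0.   ]
 [-0.    -0.001 -1.   ]] [-0.317  0.158 -0.068  1.346 -0.     0.021]
{'vfov': 65.9823974294307, 'cx': 311.59070602203377, 'cy': 243.58406880934353, 'position': array([ 0.39768244, -0.05260799,  0.47165081]), 'attitude': array([-0.12004672, -0.08525124,  0.57156771,  0.80723687])}
```

View pics/w1.png

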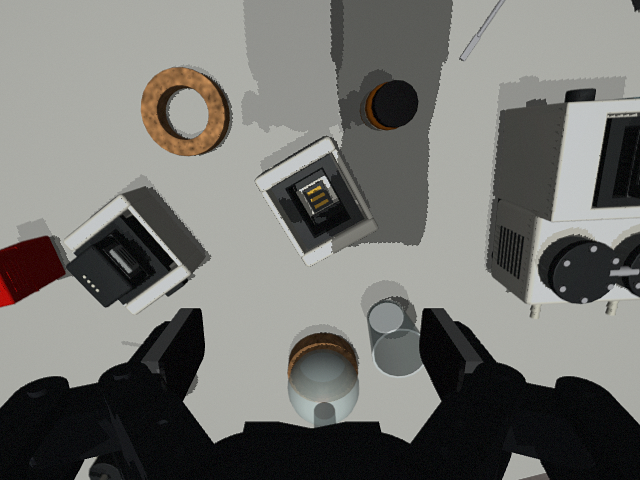

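The wrist view has the empty charger at about (315,200). The full pack is at (105,270), with its button facing the empty charger. I'll enlarge both cups.

Run:
```python
from h import *
i=load('w1.png')['pixels']
a=cv2.resize(i[130:270,250:385],None,fx=3.9,fy=3.9,interpolation=cv2.INTER_CUBIC)
b=cv2.resize(i[185:325,60:195],None,fx=1.9,fy=1.9,interpolation=cv2.INTER_CUBIC)
o=np.zeros((a.shape[0],a.shape[1]+b.shape[1],3),np.uint8);o[:,:a.shape[1]]=a;o[:b.shape[0],a.shape[1]:]=b
o=(255*(o/255.)**.6).astype(np.uint8)
cv2.imwrite('pics/z2.png',o);print(o.shape)
```

```text
(546, 782, 3)
```

View pics/z2.png

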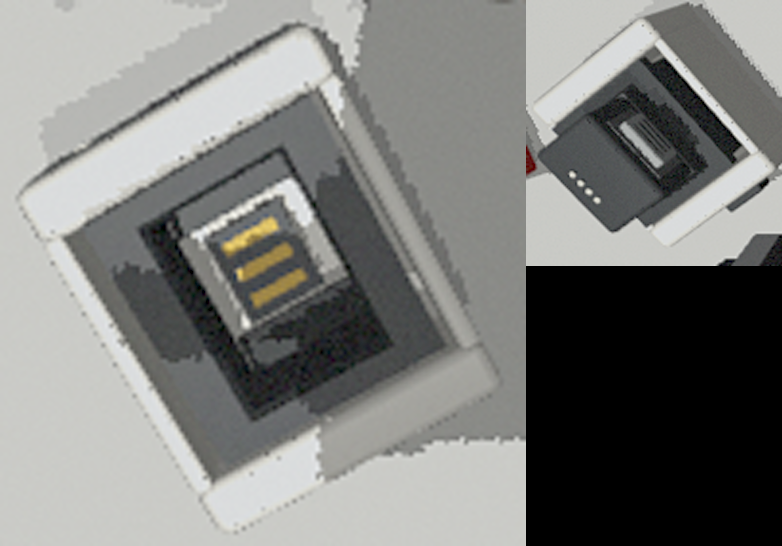

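step_arm([
  {"delta_pos":[0,-4,-3],"twist":[0,0,6],"hand":1},
  {"delta_pos":[0,-4,-3],"twist":[0,0,6],"hand":1},
  {"delta_pos":[0,-4,0],"twist":[0,0,8],"hand":1},
  {"delta_pos":[0,0,0],"twist":[0,0,5],"hand":1},
  {"delta_pos":[0,0,0],"twist":[0,0,0],"hand":1},
])

```text
clock: 2.55
eef_pos: [0.4673, -0.1987, 0.2701]
tool_rot: [0.675, 0.738, -0.0, -0.0]
contact_force: [-0.8, -0.1, 0.2]
grip_width: 1.0
```

Run:
```python
from h import *
c=shot('wrist','w2.png');i=c['pixels']
print({k:v for k,v in c.items() if k!='pixels'})
u,v=proj(c,[.469,-.071,.07]);print(u,v);u=int(u);v=int(v)
y0,x0=max(0,v-90),max(0,min(640-240,u-120))
a=cv2.resize(i[y0:y0+180,x0:x0+240],None,fx=3.3,fy=3.3,interpolation=cv2.INTER_CUBIC)
cv2.imwrite('pics/z3.png',(255*(a/255.)**.5).astype(np.uint8));print(x0,y0,a.shape)
```

```text
{'vfov': 65.9823974294307, 'cx': 311.59070602203377, 'cy': 243.58406880934353, 'position': array([ 0.39306913, -0.20581754,  0.4115905 ]), 'attitude': array([-0.09917389, -0.10900976,  0.72975704,  0.66763468])}
445.09808722470154 227.0001288317339
325 137 (594, 792, 3)
```

View pics/z3.png

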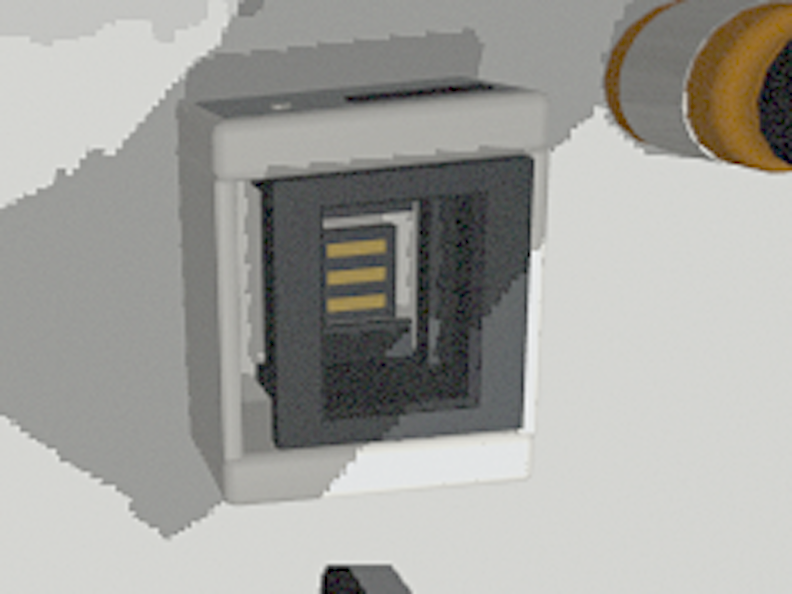

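The empty cup's lip and its well show clearly: crop corners about (270,183), (532,158), (525,430) and (278,448). The openings on the right wall (+y) suggest the catch recess. I'll take one view from straight above to triangulate.

step_arm([
  {"delta_pos":[2,3.4,0],"twist":[0,0,0],"hand":1},
  {"delta_pos":[2,3.4,0],"twist":[0,0,0],"hand":1},
  {"delta_pos":[2,3.4,0],"twist":[0,0,0],"hand":1},
  {"delta_pos":[1.5,3.4,0],"twist":[0,0,0],"hand":1},
  {"delta_pos":[0,0,0],"twist":[0,0,0],"hand":1},
  {"delta_pos":[0,0,0],"twist":[0,0,0],"hand":1},
])

```text
clock: 3.2
eef_pos: [0.543, -0.0601, 0.2707]
tool_rot: [0.673, 0.74, -0.0, 0.0]
contact_force: [0.0, -0.4, 0.4]
grip_width: 0.998
```

Run:
```python
from h import *
c=shot('wrist','w3.png');i=c['pixels']
print({k:v for k,v in c.items() if k!='pixels'})
u,v=proj(c,[.469,-.071,.07]);print(u,v);u=int(u);v=int(v)
y0,x0=max(0,v-75),max(0,min(440,u-100))
a=cv2.resize(i[y0:y0+150,x0:x0+200],None,fx=4,fy=4,interpolation=cv2.INTER_CUBIC)
cv2.imwrite('pics/z4.png',(255*(a/255.)**.5).astype(np.uint8));print(x0,y0,a.shape)
```

```text
{'vfov': 65.9823974294307, 'cx': 311.59070602203377, 'cy': 243.58406880934353, 'position': array([ 0.46862022, -0.06744745,  0.41212428]), 'attitude': array([-0.0994709 , -0.10924092,  0.73127176,  0.66589307])}
307.552361333495 130.66685907098156
207 55 (600, 800, 3)
```

View pics/z4.png

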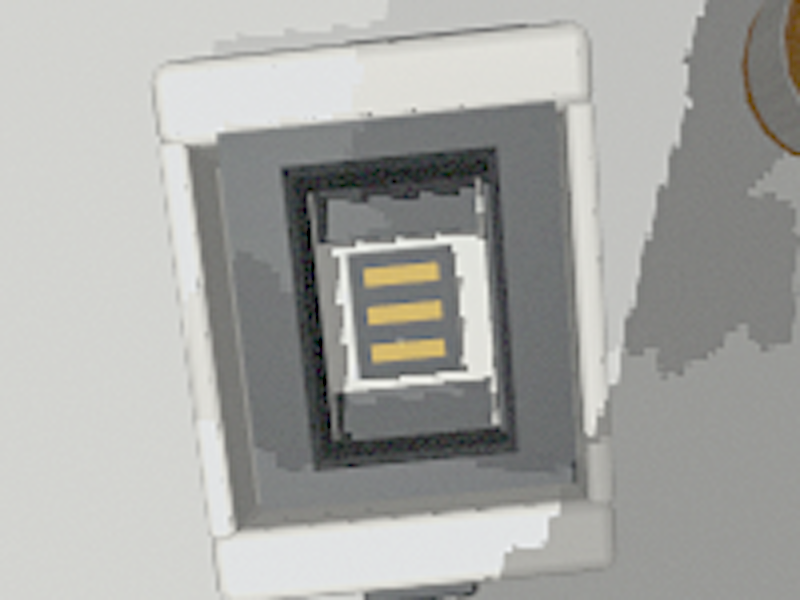

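Straight above, the opening's outer edge has crop corners at about (282,170), (496,148), (517,448) and (315,468). I'll triangulate these with the previous view.

Run:
```python
from h import *
A=load('w2.png');B=load('w3.png')
a=np.array([(322,207),(487,190),(478,405),(322,420)])/3.3+[325,137]
b=np.array([(282,170),(496,148),(517,448),(315,468)])/4+[207,55]
al=np.array([(270,183),(532,158),(525,430),(278,448)])/3.3+[325,137]
bl=np.array([(218,133),(556,103),(585,497),(257,517)])/4+[207,55]
def tri(p,q):
    p1,d1=ray(A,*p);p2,d2=ray(B,*q);M=np.c_[d1,-d2];t=np.linalg.lstsq(M,p2-p1,rcond=None)[0]
    x=p1+t[0]*d1;y=p2+t[1]*d2;return (x+y)/2,np.linalg.norm(x-y)
for n,p,q in(('open',a,b),('lip',al,bl)):
    T=[tri(x,y) for x,y in zip(p,q)];X=np.array([t[0] for t in T]);print(n,X.round(4),[round(t[1],4) for t in T],X.mean(0).round(4))
for n,q,C in(('open3',b,B),('lip3',bl,B),('open2',a,A),('lip2',al,A)):
  for z in(.075,.078,.081):
    X=np.array([onz(C,*x,z) for x in q]);e=X[[1,2,3,0]]-X
    print(n,z,X.mean(0)[:2].round(4),'len',np.linalg.norm(e,axis=1).round(4),'ang',np.degrees(np.arctan2(e[:,1],e[:,0])).round(1))
c=load('top0.png')
```

```text
open [[ 0.4444 -0.0987  0.0752]
 [ 0.4357 -0.0539  0.0748]
 [ 0.4978 -0.0426  0.0746]
 [ 0.5064 -0.0874  0.0749]] [np.float64(0.0004), np.float64(0.0005), np.float64(0.0004), np.float64(0.0004)] [ 0.4711 -0.0706  0.0749]
lip [[ 0.4387 -0.1133  0.0729]
 [ 0.4258 -0.0423  0.0727]
 [ 0.5069 -0.0249  0.0695]
 [ 0.5176 -0.0992  0.0744]] [np.float64(0.001), np.float64(0.0002), np.float64(0.0017), np.float64(0.0021)] [ 0.4723 -0.0699  0.0724]
open3 0.075 [ 0.4711 -0.0707] len [0.0457 0.0628 0.0456 0.0628] ang [ 100.8   10.5  -79.1 -169.4]
open3 0.078 [ 0.4711 -0.0706] len [0.0453 0.0622 0.0452 0.0623] ang [ 100.8   10.5  -79.1 -169.4]
open3 0.081 [ 0.471  -0.0706] len [0.0448 0.0616 0.0448 0.0617] ang [ 100.8   10.5  -79.1 -169.4]
lip3 0.075 [ 0.4725 -0.0702] len [0.0715 0.0827 0.0745 0.0811] ang [ 100.    11.5  -81.2 -170.6]
lip3 0.078 [ 0.4725 -0.0702] len [0.0708 0.0819 0.0739 0.0803] ang [ 100.    11.5  -81.2 -170.6]
lip3 0.081 [ 0.4724 -0.0701] len [0.0702 0.0812 0.0732 0.0796] ang [ 100.    11.5  -81.2 -170.6]
open2 0.075 [ 0.471  -0.0707] len [0.0456 0.0634 0.0455 0.0633] ang [ 101.1   10.   -79.  -169.9]
open2 0.078 [ 0.4703 -0.0719] len [0.0452 0.0628 0.0451 0.0628] ang [ 101.1   10.   -79.  -169.9]
open2 0.081 [ 0.4696 -0.0731] len [0.0448 0.0623 0.0446 0.0622] ang [ 101.1   10.   -79.  -169.9]
lip2 0.075 [ 0.4713 -0.071 ] len [0.0719 0.0803 0.0725 0.079 ] ang [ 100.6   11.5  -80.4 -168.9]
lip2 0.078 [ 0.4706 -0.0722] len [0.0713 0.0796 0.0718 0.0783] ang [ 100.6   11.5  -80.4 -168.9]
lip2 0.081 [ 0.4699 -0.0734] len [0.0707 0.0789 0.0712 0.0776] ang [ 100.6   11.5  -80.4 -168.9]
```

step_arm([
  {"delta_pos":[1,3.5,0],"twist":[0,0,-4],"hand":1},
  {"delta_pos":[1,3.5,0],"twist":[0,0,-4],"hand":1},
  {"delta_pos":[1,3.5,0],"twist":[0,0,-4],"hand":1},
  {"delta_pos":[1,3.5,0],"twist":[0,0,-4],"hand":1},
  {"delta_pos":[1,3.5,0],"twist":[0,0,-4],"hand":1},
  {"delta_pos":[0.7,3.5,0],"twist":[0,0,-1.8],"hand":1},
  {"delta_pos":[0,4,0],"twist":[0,0,0],"hand":1},
  {"delta_pos":[0,0,0],"twist":[0,0,0],"hand":1},
])

```text
clock: 4.05
eef_pos: [0.5996, 0.1916, 0.2703]
tool_rot: [0.8, 0.6, 0.0, -0.001]
contact_force: [-1.1, 0.2, -0.1]
grip_width: 0.998
```

Run:
```python
from h import *
c=shot('wrist','w4.png');i=c['pixels']
print({k:v for k,v in c.items() if k!='pixels'})
u,v=proj(c,[.529,.211,.178]);print(u,v);u=int(u);v=int(v)
y0,x0=max(0,v-100),max(0,min(640-266,u-133))
a=cv2.resize(i[y0:y0+200,x0:x0+266],None,fx=3,fy=3,interpolation=cv2.INTER_CUBIC)
cv2.imwrite('pics/z5.png',(255*(a/255.)**.5).astype(np.uint8));print(x0,y0,a.shape)
```

```text
{'vfov': 65.9823974294307, 'cx': 311.59070602203377, 'cy': 243.58406880934353, 'position': array([0.5280089 , 0.21197562, 0.41183754]), 'attitude': array([-0.11757022, -0.08893139,  0.59270687,  0.79181249])}
309.94126246471194 132.99520259926692
176 32 (600, 798, 3)
```

View pics/z5.png

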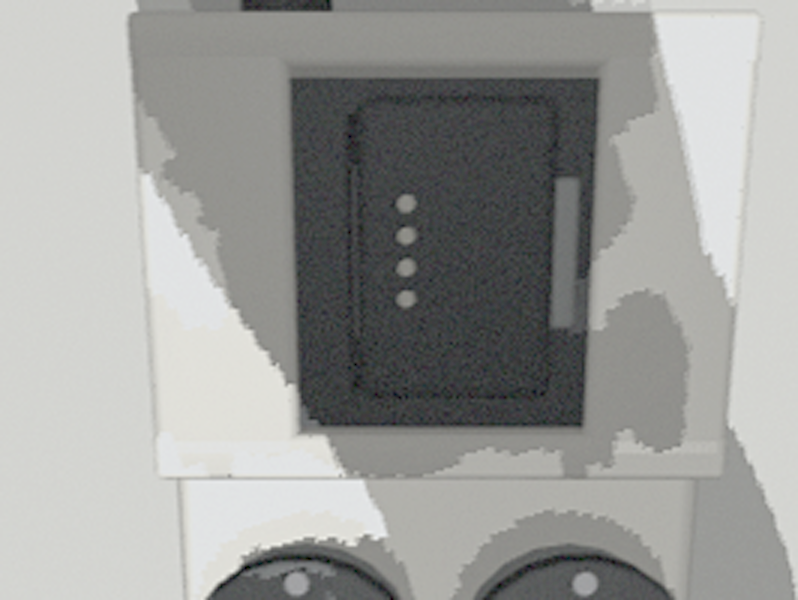

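The pack top shows crop corners at about (357,97), (555,97), (548,397) and (360,397). Its grey button is on the right (+y) at (565,253).

Run:
```python
from h import *
C=load('w4.png')
def rep(n,q,z):
    X=np.array([onz(C,*(np.array(x)/3+[176,32]),z) for x in q]);e=X[[1,2,3,0]]-X
    print(n,z,X.mean(0).round(4),'len',np.linalg.norm(e,axis=1).round(4),'ang',np.degrees(np.arctan2(e[:,1],e[:,0])).round(1))
rep('pack',[(357,97),(555,97),(548,397),(360,397)],.179)
rep('lip',[(291,78),(600,80),(584,427),(300,427)],.130)
rep('case',[(130,12),(760,12),(723,477),(160,477)],.126)
s=sensors.get_state();print(s['eef_pos'],R.from_quat(s['tool_rot']).as_matrix()[:,0])
```

```text
pack 0.179 [0.5228 0.2238 0.179 ] len [0.0379 0.0563 0.0387 0.0563] ang [  73.7  -15.6 -106.4  163.5]
lip 0.13 [0.5226 0.2233 0.13  ] len [0.0712 0.0791 0.0714 0.0795] ang [  73.3  -16.4 -106.4  163.5]
case 0.126 [0.522  0.2235 0.126 ] len [0.1449 0.1072 0.1454 0.1072] ang [  73.7  -16.1 -106.4  163.6]
[0.59974957 0.18954578 0.2703994 ] [ 2.81571978e-01  9.59540102e-01 -1.20066281e-04]
```

step_arm([
  {"delta_pos":[-2.7,1.2,0],"twist":[0,0,0],"hand":1},
  {"delta_pos":[-2.7,1.2,0],"twist":[0,0,0],"hand":1},
  {"delta_pos":[-2.3,1.0,-1],"twist":[0,0,0],"hand":1},
  {"delta_pos":[0,0,-3],"twist":[0,0,0],"hand":1},
  {"delta_pos":[0,0,-3],"twist":[0,0,0],"hand":1},
  {"delta_pos":[0,0,-3],"twist":[0,0,0],"hand":1},
  {"delta_pos":[0,0,-2.3],"twist":[0,0,0],"hand":0.8},
  {"delta_pos":[0,0,-1.0],"twist":[0,0,0],"hand":0.7},
])

```text
clock: 4.9
eef_pos: [0.522, 0.2205, 0.1357]
tool_rot: [0.801, 0.598, -0.001, -0.0]
contact_force: [-1.0, -0.8, 0.1]
grip_width: 0.706
```

step_arm([
  {"delta_pos":[0,0,0],"twist":[0,0,0],"hand":0.6},
  {"delta_pos":[0,0,0],"twist":[0,0,0],"hand":0.58},
  {"delta_pos":[0,0,0],"twist":[0,0,0],"hand":0.58},
], newtons=20)

```text
clock: 5.2
eef_pos: [0.5238, 0.2227, 0.1387]
tool_rot: [0.801, 0.599, 0.001, -0.0]
contact_force: [0.6, 4.8, -2.0]
grip_width: 0.583
```

Run:
```python
from h import *
c=shot('wrist','w5.png');i=c['pixels']
s=sensors.get_state();print(s['eef_pos'],s['contact_force'].round(1),s['grip_width'])
print(proj(c,[.5227,.2236,.179]))
cv2.imwrite('pics/z6.png',(255*(i/255.)**.5).astype(np.uint8))
```

```text
[0.52382211 0.22274944 0.13870894] [1.4 3.7 0.1] 0.5799605247188538
(np.float64(314.86273009152376), np.float64(370.3625374548137))
```

View pics/z6.png

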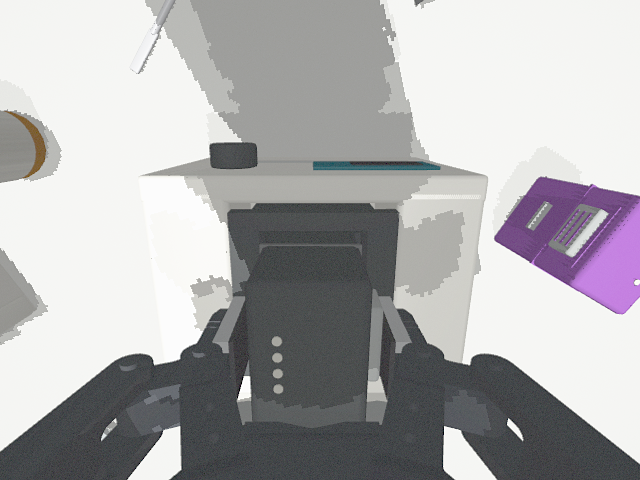

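The pads straddle the pack and the button pad is just touching. I'll close now.

step_arm([
  {"delta_pos":[0,0,0],"twist":[0,0,0],"hand":0.53},
  {"delta_pos":[0,0,0],"twist":[0,0,0],"hand":0.5},
  {"delta_pos":[0,0,0],"twist":[0,0,0],"hand":0.45},
  {"delta_pos":[0,0,0],"twist":[0,0,0],"hand":0.4},
  {"delta_pos":[0,0,0],"twist":[0,0,0],"hand":0.4},
  {"delta_pos":[0,0,0],"twist":[0,0,0],"hand":0.4},
], newtons=40)

```text
clock: 5.85
eef_pos: [0.5236, 0.2225, 0.1378]
tool_rot: [0.801, 0.599, 0.0, 0.0]
contact_force: [3.5, 1.7, 5.2]
grip_width: 0.466
```

The width is 39.6 mm, so the button is fully in, and the side forces are small. I'll draw the pack up slowly.

step_arm([
  {"delta_pos":[0,0,0.2],"twist":[0,0,0],"hand":0.4},
  {"delta_pos":[0,0,0.3],"twist":[0,0,0],"hand":0.4},
  {"delta_pos":[0,0,0.4],"twist":[0,0,0],"hand":0.4},
  {"delta_pos":[0,0,0.5],"twist":[0,0,0],"hand":0.4},
])

```text
clock: 6.25
eef_pos: [0.5225, 0.2222, 0.151]
tool_rot: [0.801, 0.599, -0.001, -0.0]
contact_force: [4.1, 1.4, -6.4]
grip_width: 0.466
```

step_arm([
  {"delta_pos":[0,0,0.6],"twist":[0,0,0],"hand":0.4},
  {"delta_pos":[0,0,0.6],"twist":[0,0,0],"hand":0.4},
  {"delta_pos":[0,0,0.6],"twist":[0,0,0],"hand":0.4},
  {"delta_pos":[0,0,0.8],"twist":[0,0,0],"hand":0.4},
  {"delta_pos":[0,0,1],"twist":[0,0,0],"hand":0.4},
  {"delta_pos":[0,0,1],"twist":[0,0,0],"hand":0.4},
])

```text
clock: 6.85
eef_pos: [0.5225, 0.2226, 0.1984]
tool_rot: [0.8, 0.599, -0.0, -0.0]
contact_force: [-0.5, -1.1, -3.8]
grip_width: 0.466
```

step_arm([
  {"delta_pos":[0,0,2],"twist":[0,0,0],"hand":0.4},
  {"delta_pos":[0,0,2.5],"twist":[0,0,0],"hand":0.4},
  {"delta_pos":[0,-1.5,2],"twist":[0,0,0],"hand":0.4},
  {"delta_pos":[-0.5,-2.5,0],"twist":[0,0,3],"hand":0.4},
  {"delta_pos":[-0.5,-2.5,0],"twist":[0,0,3],"hand":0.4},
  {"delta_pos":[-0.5,-2.5,0],"twist":[0,0,3],"hand":0.4},
  {"delta_pos":[-0.5,-2.5,0],"twist":[0,0,3],"hand":0.4},
  {"delta_pos":[-0.5,-2.5,0],"twist":[0,0,3],"hand":0.4},
])

```text
clock: 7.65
eef_pos: [0.4974, 0.0818, 0.2632]
tool_rot: [0.715, 0.7, 0.0, -0.0]
contact_force: [0.0, 0.2, -3.5]
grip_width: 0.464
```

step_arm([
  {"delta_pos":[-0.5,-2.5,0],"twist":[0,0,3],"hand":0.4},
  {"delta_pos":[-0.5,-2.5,0],"twist":[0,0,3],"hand":0.4},
  {"delta_pos":[-0.5,-2.5,0],"twist":[0,0,3],"hand":0.4},
  {"delta_pos":[-0.5,-2.5,0],"twist":[0,0,2.9],"hand":0.4},
  {"delta_pos":[-0.5,-2.5,0],"twist":[0,0,0],"hand":0.4},
  {"delta_pos":[0,-2,0],"twist":[0,0,0],"hand":0.4},
  {"delta_pos":[0,-0.9,0],"twist":[0,0,0],"hand":0.4},
  {"delta_pos":[0,0,0],"twist":[0,0,0],"hand":0.4},
])

```text
clock: 8.45
eef_pos: [0.473, -0.072, 0.2629]
tool_rot: [0.64, 0.769, 0.0, 0.0]
contact_force: [0.6, 0.6, -3.8]
grip_width: 0.468
```

Run:
```python
from h import *
for k in range(3):
    s=sensors.get_state();print(s['eef_pos'],s['contact_force'].round(1),s['grip_width'],np.degrees(2*np.arctan2(s['tool_rot'][1],s['tool_rot'][0])))
    optics.read_camera('wrist')
```

```text
[ 0.47301892 -0.07204392  0.26294042] [ 0.6  0.6 -3.8] 0.4676720536431879 100.45923668353296
[ 0.47300123 -0.07129858  0.26281661] [-0.5  0.2 -1.9] 0.46329178488431877 100.49412547410563
[ 0.47298661 -0.07083342  0.26272371] [-0.1  0.7 -3.9] 0.46777208935604186 100.54247874055731
```

step_arm([
  {"delta_pos":[-0.06,0,-2.5],"twist":[0,0,0],"hand":0.4},
  {"delta_pos":[0,0,-3],"twist":[0,0,0],"hand":0.4},
  {"delta_pos":[0,0,-3],"twist":[0,0,0],"hand":0.4},
  {"delta_pos":[0,0,-2.5],"twist":[0,0,0],"hand":0.4},
  {"delta_pos":[0,0,-1.3],"twist":[0,0,0],"hand":0.4},
  {"delta_pos":[0,0,0],"twist":[0,0,0],"hand":0.4},
  {"delta_pos":[0,0,0],"twist":[0,0,0],"hand":0.4},
])

```text
clock: 9.3
eef_pos: [0.4726, -0.0708, 0.14]
tool_rot: [0.639, 0.769, 0.0, -0.0]
contact_force: [0.5, -0.5, -3.1]
grip_width: 0.464
```

Run:
```python
from h import *
c=shot('wrist','w6.png');i=c['pixels']
s=sensors.get_state();print(s['eef_pos'],s['contact_force'].round(1),s['grip_width'])
a=cv2.resize(i[150:400,180:460],None,fx=2.4,fy=2.4,interpolation=cv2.INTER_CUBIC)
cv2.imwrite('pics/z7.png',(255*(a/255.)**.45).astype(np.uint8))
```

```text
[ 0.4730556  -0.071094    0.14038033] [-0.4  0.1 -3.5] 0.4668678042377259
```

View pics/z7.png

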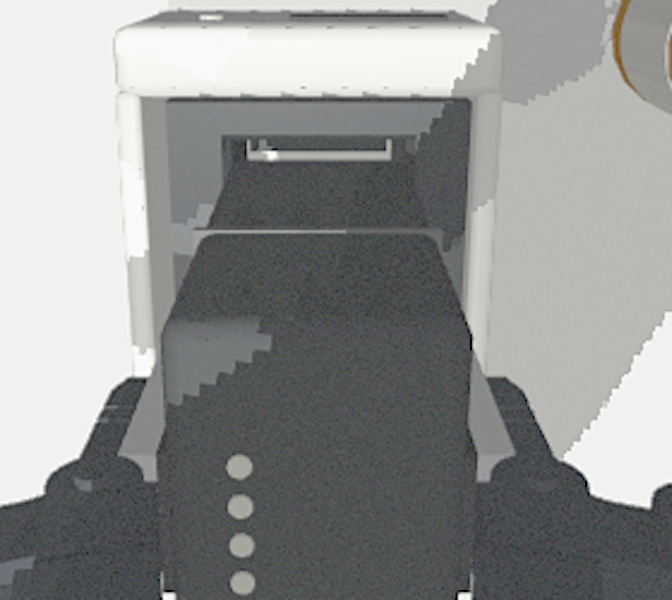

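Above the cup, the pack's midline (about x=318) lines up with the opening's midline (about 318). I'll lower it while watching the forces.

step_arm([
  {"delta_pos":[0,0,-0.6],"twist":[0,0,0],"hand":0.4},
  {"delta_pos":[0,0,-0.3],"twist":[0,0,0],"hand":0.4},
  {"delta_pos":[0,0,-0.3],"twist":[0,0,0],"hand":0.4},
  {"delta_pos":[0,0,-0.2],"twist":[0,0,0],"hand":0.4},
])

```text
clock: 9.75
eef_pos: [0.4724, -0.0714, 0.1253]
tool_rot: [0.639, 0.769, -0.0, -0.0]
contact_force: [-0.9, -0.2, -2.8]
grip_width: 0.464
```

step_arm([
  {"delta_pos":[0,0,-0.2],"twist":[0,0,0],"hand":0.4},
  {"delta_pos":[0,0,-0.2],"twist":[0,0,0],"hand":0.4},
])

```text
clock: 9.95
eef_pos: [0.4725, -0.0715, 0.1214]
tool_rot: [0.639, 0.769, 0.0, 0.0]
contact_force: [0.4, -0.7, -3.9]
grip_width: 0.464
```

step_arm([
  {"delta_pos":[0,0,-0.4],"twist":[0,0,0],"hand":0.4},
  {"delta_pos":[0,0,-0.5],"twist":[0,0,0],"hand":0.4},
  {"delta_pos":[0,0,-0.5],"twist":[0,0,0],"hand":0.4},
  {"delta_pos":[0,0,0],"twist":[0,0,0],"hand":0.4},
])

```text
clock: 10.35
eef_pos: [0.4721, -0.0713, 0.1068]
tool_rot: [0.639, 0.769, -0.0, -0.0]
contact_force: [0.4, -0.2, -2.8]
grip_width: 0.464
```

step_arm([
  {"delta_pos":[0,0,-0.5],"twist":[0,0,0],"hand":0.4},
  {"delta_pos":[0,0,-0.5],"twist":[0,0,0],"hand":0.4},
  {"delta_pos":[0,0,-0.4],"twist":[0,0,0],"hand":0.4},
  {"delta_pos":[0,0,0],"twist":[0,0,0],"hand":0.4},
])

```text
clock: 10.75
eef_pos: [0.4722, -0.0713, 0.0929]
tool_rot: [0.639, 0.769, -0.0, -0.0]
contact_force: [-0.6, -0.1, -3.7]
grip_width: 0.461
```

Not on the terminals yet. Going on in small steps.

step_arm([
  {"delta_pos":[0,0,-0.2],"twist":[0,0,0],"hand":0.4},
  {"delta_pos":[0,0,-0.2],"twist":[0,0,0],"hand":0.4},
  {"delta_pos":[0,0,0],"twist":[0,0,0],"hand":0.4},
])

```text
clock: 11.05
eef_pos: [0.4723, -0.0714, 0.0893]
tool_rot: [0.639, 0.769, -0.0, -0.0]
contact_force: [-0.4, -0.2, -2.6]
grip_width: 0.468
```

step_arm([
  {"delta_pos":[0,0,-0.2],"twist":[0,0,0],"hand":0.4},
  {"delta_pos":[0,0,0],"twist":[0,0,0],"hand":0.4},
])

```text
clock: 11.25
eef_pos: [0.4723, -0.0714, 0.0874]
tool_rot: [0.639, 0.769, -0.0, -0.0]
contact_force: [-0.2, -0.6, -2.3]
grip_width: 0.462
```

step_arm([
  {"delta_pos":[0,0,-0.1],"twist":[0,0,0],"hand":0.4},
  {"delta_pos":[0,0,0],"twist":[0,0,0],"hand":0.4},
])

```text
clock: 11.45
eef_pos: [0.4724, -0.0714, 0.0865]
tool_rot: [0.639, 0.769, -0.0, -0.0]
contact_force: [-0.7, 0.7, -3.1]
grip_width: 0.464
```

step_arm([
  {"delta_pos":[0,0,-0.1],"twist":[0,0,0],"hand":0.4},
  {"delta_pos":[0,0,0],"twist":[0,0,0],"hand":0.4},
])

```text
clock: 11.65
eef_pos: [0.4725, -0.0715, 0.0857]
tool_rot: [0.639, 0.769, 0.0, 0.0]
contact_force: [-0.8, 0.8, 2.3]
grip_width: 0.464
```

step_arm([
  {"delta_pos":[0,0,-0.1],"twist":[0,0,0],"hand":0.4},
  {"delta_pos":[0,0,0],"twist":[0,0,0],"hand":0.4},
])

```text
clock: 11.85
eef_pos: [0.4726, -0.0715, 0.0847]
tool_rot: [0.639, 0.769, 0.0, 0.0]
contact_force: [-1.5, 1.2, 2.4]
grip_width: 0.459
```

step_arm([
  {"delta_pos":[0,0,-0.1],"twist":[0,0,0],"hand":0.4},
  {"delta_pos":[0,0,0],"twist":[0,0,0],"hand":0.4},
])

```text
clock: 12.05
eef_pos: [0.4726, -0.0715, 0.0836]
tool_rot: [0.639, 0.769, 0.0, 0.0]
contact_force: [-1.2, -0.2, 3.3]
grip_width: 0.462
```

step_arm([
  {"delta_pos":[0,0,-0.1],"twist":[0,0,0],"hand":0.4},
  {"delta_pos":[0,0,0],"twist":[0,0,0],"hand":0.4},
])

```text
clock: 12.25
eef_pos: [0.4726, -0.0715, 0.0826]
tool_rot: [0.639, 0.769, 0.0, 0.0]
contact_force: [-0.4, 0.1, 5.7]
grip_width: 0.467
```

Touch came at about z=0.086, so home is about 0.0825. One more small step below home, then I'll open slightly so the button can spring out.

step_arm([
  {"delta_pos":[0,0,-0.1],"twist":[0,0,0],"hand":0.4},
  {"delta_pos":[0,0,0],"twist":[0,0,0],"hand":0.4},
])

```text
clock: 12.45
eef_pos: [0.4725, -0.0714, 0.0816]
tool_rot: [0.639, 0.769, 0.0, 0.0]
contact_force: [-1.1, -0.2, 6.1]
grip_width: 0.462
```

step_arm([
  {"delta_pos":[0,0,-0.05],"twist":[0,0,0],"hand":0.4},
  {"delta_pos":[0,0,0],"twist":[0,0,0],"hand":0.4},
])

```text
clock: 12.65
eef_pos: [0.4725, -0.0715, 0.0812]
tool_rot: [0.639, 0.769, 0.0, 0.0]
contact_force: [-1.7, 0.5, 5.4]
grip_width: 0.466
```

step_arm([
  {"delta_pos":[0,0,0],"twist":[0,0,0],"hand":0.55},
  {"delta_pos":[0,0,0],"twist":[0,0,0],"hand":0.65},
  {"delta_pos":[0,0,0],"twist":[0,0,0],"hand":0.75},
  {"delta_pos":[0,0,0],"twist":[0,0,0],"hand":0.85},
  {"delta_pos":[0,0,0],"twist":[0,0,0],"hand":0.85},
])

```text
clock: 13.15
eef_pos: [0.4724, -0.0715, 0.081]
tool_rot: [0.639, 0.769, -0.0, -0.0]
contact_force: [-0.4, -0.4, -0.3]
grip_width: 0.849
```

Run:
```python
from h import *
c=shot('wrist','w7.png');i=c['pixels']
s=sensors.get_state();print(s['eef_pos'],s['contact_force'].round(1),s['grip_width'])
a=cv2.resize(i[150:450,140:500],None,fx=2,fy=2,interpolation=cv2.INTER_CUBIC)
cv2.imwrite('pics/z8.png',(255*(a/255.)**.45).astype(np.uint8))
```

```text
[ 0.47244272 -0.07146917  0.08097553] [-0.7 -0.  -0.4] 0.8477770848901368
```

View pics/z8.png

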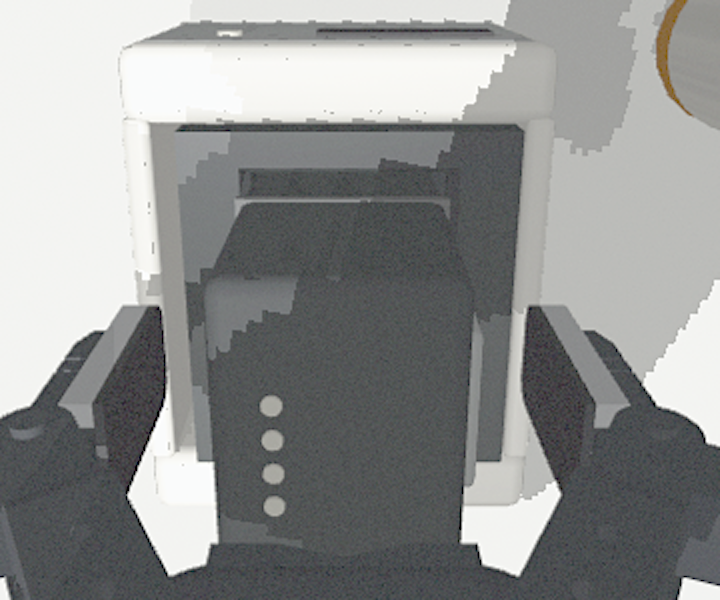

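The button stands out on the +y side, at about (476,400) in the crop. Next I'll check that the pack is home by pressing its top lightly with shut fingers.

step_arm([
  {"delta_pos":[0,0,1],"twist":[0,0,0],"hand":0.9},
  {"delta_pos":[0,0,2],"twist":[0,0,0],"hand":1},
  {"delta_pos":[0,0,3],"twist":[0,0,0],"hand":1},
  {"delta_pos":[0,0,2.5],"twist":[0,0,0],"hand":0.8},
  {"delta_pos":[0,0,0],"twist":[0,0,0],"hand":0.4},
  {"delta_pos":[0,0,0],"twist":[0,0,0],"hand":0.1},
  {"delta_pos":[0,0,0],"twist":[0,0,0],"hand":0},
  {"delta_pos":[0,0,0],"twist":[0,0,0],"hand":0},
], newtons=20)

```text
clock: 14.0
eef_pos: [0.4718, -0.0712, 0.1653]
tool_rot: [0.639, 0.769, -0.0, -0.001]
contact_force: [0.5, -0.3, -0.3]
grip_width: 0.141
```

step_arm([
  {"delta_pos":[0,0,0],"twist":[0,0,0],"hand":0},
  {"delta_pos":[0,0,-1.5],"twist":[0,0,0],"hand":0},
  {"delta_pos":[0,0,-1.0],"twist":[0,0,0],"hand":0},
  {"delta_pos":[0,0,-0.5],"twist":[0,0,0],"hand":0},
  {"delta_pos":[0,0,0],"twist":[0,0,0],"hand":0},
])

```text
clock: 14.5
eef_pos: [0.4718, -0.0712, 0.1352]
tool_rot: [0.639, 0.769, -0.0, -0.001]
contact_force: [0.0, 1.0, 0.3]
grip_width: 0.001
```

step_arm([
  {"delta_pos":[0,0,-0.4],"twist":[0,0,0],"hand":0},
  {"delta_pos":[0,0,-0.3],"twist":[0,0,0],"hand":0},
  {"delta_pos":[0,0,0],"twist":[0,0,0],"hand":0},
])

```text
clock: 14.8
eef_pos: [0.4723, -0.0714, 0.1288]
tool_rot: [0.639, 0.769, -0.0, -0.0]
contact_force: [0.7, 0.2, 0.4]
grip_width: -0.001
```

step_arm([
  {"delta_pos":[0,0,-0.15],"twist":[0,0,0],"hand":0},
  {"delta_pos":[0,0,0],"twist":[0,0,0],"hand":0},
])

```text
clock: 15.0
eef_pos: [0.4724, -0.0715, 0.1275]
tool_rot: [0.639, 0.769, 0.0, 0.0]
contact_force: [0.6, -0.5, -0.3]
grip_width: -0.002
```

step_arm([
  {"delta_pos":[0,0,-0.1],"twist":[0,0,0],"hand":0},
  {"delta_pos":[0,0,0],"twist":[0,0,0],"hand":0},
])

```text
clock: 15.2
eef_pos: [0.4727, -0.0714, 0.1269]
tool_rot: [0.639, 0.769, 0.0, 0.0]
contact_force: [-0.0, 0.5, 3.9]
grip_width: 0.001
```

step_arm([
  {"delta_pos":[0,0,-0.1],"twist":[0,0,0],"hand":0},
  {"delta_pos":[0,0,0],"twist":[0,0,0],"hand":0},
])

```text
clock: 15.4
eef_pos: [0.4729, -0.0714, 0.1261]
tool_rot: [0.639, 0.769, 0.0, 0.0]
contact_force: [0.3, 1.5, 5.5]
grip_width: -0.001
```

Contact came at 0.127, which suggests the pack stands a few mm proud. I'll keep pressing gently.

step_arm([
  {"delta_pos":[0,0,-0.1],"twist":[0,0,0],"hand":0},
  {"delta_pos":[0,0,0],"twist":[0,0,0],"hand":0},
])

```text
clock: 15.6
eef_pos: [0.473, -0.0713, 0.1252]
tool_rot: [0.639, 0.769, 0.001, 0.001]
contact_force: [-0.1, 2.6, 7.1]
grip_width: 0.002
```

step_arm([
  {"delta_pos":[0,0,-0.1],"twist":[0,0,0],"hand":0},
  {"delta_pos":[0,0,0],"twist":[0,0,0],"hand":0},
])

```text
clock: 15.8
eef_pos: [0.4731, -0.0713, 0.1243]
tool_rot: [0.639, 0.769, 0.001, 0.001]
contact_force: [-0.4, 1.7, 9.3]
grip_width: 0.0
```

step_arm([
  {"delta_pos":[0,0,-0.1],"twist":[0,0,0],"hand":0},
  {"delta_pos":[0,0,0],"twist":[0,0,0],"hand":0},
])

```text
clock: 16.0
eef_pos: [0.4728, -0.0713, 0.1231]
tool_rot: [0.639, 0.769, 0.0, 0.0]
contact_force: [-1.5, 0.5, 5.8]
grip_width: -0.002
```

The force dropped from 9.3 to 5.8 N at 0.123, so the catch snapped. I'll go 0.7 mm further, back off, and touch the top again to confirm the height.

step_arm([
  {"delta_pos":[0,0,-0.07],"twist":[0,0,0],"hand":0},
  {"delta_pos":[0,0,0],"twist":[0,0,0],"hand":0},
])

```text
clock: 16.2
eef_pos: [0.4728, -0.0714, 0.1224]
tool_rot: [0.639, 0.769, 0.0, 0.0]
contact_force: [-1.6, 2.2, 6.4]
grip_width: 0.001
```

step_arm([
  {"delta_pos":[0,0,0.17],"twist":[0,0,0],"hand":0},
  {"delta_pos":[0,0,0.1],"twist":[0,0,0],"hand":0},
  {"delta_pos":[0,0,0],"twist":[0,0,0],"hand":0},
])

```text
clock: 16.5
eef_pos: [0.4725, -0.0715, 0.1246]
tool_rot: [0.639, 0.769, -0.0, 0.0]
contact_force: [0.4, -0.7, -0.0]
grip_width: 0.0
```

step_arm([
  {"delta_pos":[0,0,-0.1],"twist":[0,0,0],"hand":0},
  {"delta_pos":[0,0,0],"twist":[0,0,0],"hand":0},
  {"delta_pos":[0,0,0],"twist":[0,0,0],"hand":0},
])

```text
clock: 16.8
eef_pos: [0.4726, -0.0717, 0.1236]
tool_rot: [0.639, 0.769, -0.0, 0.0]
contact_force: [0.6, -0.6, 3.4]
grip_width: 0.001
```

step_arm([
  {"delta_pos":[0,0,-0.1],"twist":[0,0,0],"hand":0},
  {"delta_pos":[0,0,0],"twist":[0,0,0],"hand":0},
  {"delta_pos":[0,0,0],"twist":[0,0,0],"hand":0},
])

```text
clock: 17.1
eef_pos: [0.4728, -0.0717, 0.1228]
tool_rot: [0.639, 0.769, 0.0, 0.0]
contact_force: [-0.2, -0.8, 5.7]
grip_width: 0.0
```

The top now holds at about 0.124, which is 3 mm lower than before and so clipped. I'll retreat and take a last look.

step_arm([
  {"delta_pos":[0,0,3],"twist":[0,0,0],"hand":0},
  {"delta_pos":[0,0,4],"twist":[0,0,0],"hand":0},
  {"delta_pos":[0,0,4],"twist":[0,0,0],"hand":0},
  {"delta_pos":[1.5,3,3],"twist":[0,0,0],"hand":0},
  {"delta_pos":[1.5,3,0],"twist":[0,0,0],"hand":0},
  {"delta_pos":[1.5,2,0],"twist":[0,0,0],"hand":0},
  {"delta_pos":[0,0,0],"twist":[0,0,0],"hand":0},
  {"delta_pos":[0,0,0],"twist":[0,0,0],"hand":0},
])

```text
clock: 17.9
eef_pos: [0.517, 0.0089, 0.2619]
tool_rot: [0.639, 0.769, -0.0, -0.001]
contact_force: [0.1, -0.0, 0.2]
grip_width: 0.003
```

Run:
```python
from h import *
c=shot('wrist','w8.png');i=c['pixels']
s=sensors.get_state();print(s['clock'],s['eef_pos'],s['contact_force'].round(1))
t=shot('top','top9.png')['pixels']
u,v=proj(c,[.471,-.071,.1]);print(u,v);u=int(u);v=int(v)
y0,x0=max(0,v-80),max(0,min(560,u-80))
a=cv2.resize(i[y0:y0+160,x0:x0+160],(440,440),interpolation=cv2.INTER_CUBIC)
b=cv2.resize(t[130:360,110:540],(360,193))
o=np.zeros((440,800,3),np.uint8);o[:,:440]=a;o[:193,440:]=b
cv2.imwrite('pics/z9.png',(255*(o/255.)**.5).astype(np.uint8))
```

```text
17.95 [0.51683364 0.00839572 0.26203784] [-0.3 -0.4  0.2]
223.97262543500167 150.3820122256067
```

View pics/z9.png

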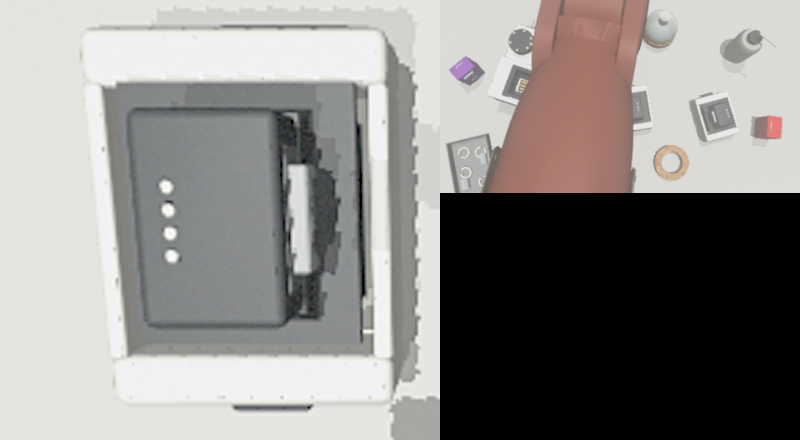

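The pack sits square in the cup, with the button standing out on the +y side at about (302,218). The pump cup is empty, and the surrounding things I can see are where they were.

```bash
python3 -c "
from plant import sign_off
print(sign_off())"
```

```text
the job is handed in; nothing more can be done
None
```

The flat pack is out of the pump and clipped in the empty charger, and I handed the job in at about 18 s on the robot's clock.

- **Drawing it out:** I pinched the pack over its button. The width closed to 39.6 mm, so the button was fully in, and I held it that way until the pack was clear of the pump. Side forces stayed around 4 N.
- **Setting it in:** The pack went into the cup with no measurable side load. I pressed it about 1 mm past where I judged home to be and opened the fingers.
- **Catch missed at first:** After I let go, the top of the pack stood about 3 mm proud, so the catch had not clicked. I pressed the top gently with shut fingers. The force rose to 9.3 N, then dropped to 5.8 N as the catch snapped.
- **Last checks:** A second touch found the top about 3 mm lower, at z ≈ 0.124, and staying down. The last pictures show the pack square in the cup with its button out on the +y side, the pump cup empty, and the robot touching nothing.
- **Not fully confirmed:**
  - The "button fully out" check is from the picture and the snap, because the button joint can't be read directly.
  - I took the recess side (+y) from the matching charger's orientation and from what looked like the recess.
  - The arm hid the beaker and the amber bottle in the last top view. The other bystanders looked unmoved.

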